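# Pair the round locator tag with the router

## Task

Pair the round locator tag with the router: with the fingertips, press the router's round button fully in and hold it down for about a second, let it spring back, then press the button on the round tag in the key tray fully in and hold it for about a second too, and withdraw. Press gently, leave the tag lying in its place, and do not press the other buttons or tags or disturb anything else on the shelf; nothing is to be gripped or picked up.

Things in the scene. Friction and masses are not known exactly. Their poses are not given: they have to be found in the camera images.
- router_round_top (a point): centre of the top face of the router's round button: a grey plastic cap 28 mm across, standing 9 mm above the router's top face, about 64 mm above the work surface; z points up. It may be any of the three buttons along the router's front.
- router_round (a joint): how far the router's round button is pressed in, in m: 0 out, 0.005 fully in. Sprung straight up: it starts to move at about 0.7 N, is fully in at about 4.2 N, and springs back when let go.
- tag_round_top (a point): centre of the top face of the round tag's button: a grey cap 18 mm across, standing 7 mm above the top face of the tag; about 46 mm above the work surface.
- tag_round_button (a joint): how far the round tag's button is pressed in, in m: 0 out, 0.004 fully in. Sprung upward: starts to move at about 0.6 N, fully in at about 3 N, springs back when let go.
- tag_round: the round locator tag: a white plastic disc 48 mm across and 14 mm thick, about 45 g with its button, lying loose in the key tray with its button upward; origin at the centre of its underside, z up. It may be any of the three in the row.
- tag_square: the square tag, 44 x 44 x 14 mm, white, loose in the tray, with the same round button on top (top 21 mm above its underside); origin at the centre of its underside. To be left alone.
- tag_long: the oblong tag, 60 mm (its x) x 27 mm (its y) x 14 mm, white, loose in the tray, with the same round button on top; origin at the centre of its underside. To be left alone. Neighbouring tags lie at least 60 mm apart, centre to centre.
- tag_square_button (a joint): travel of the square tag's button, m: 0 out, 0.004 fully in, sprung. Not to be pressed.
- tag_long_button (a joint): travel of the oblong tag's button, m: 0 out, 0.004 fully in, sprung. Not to be pressed.
- router_square (a joint): travel of the router's square button (26 x 26 mm cap), m: 0 out, 0.005 fully in, sprung. Not to be pressed.
- router_bar (a joint): travel of the router's bar-shaped button (46 x 14 mm cap, long side front to back), m: 0 out, 0.005 fully in, sprung. Not to be pressed.
- router: the white router, fixed to the shelf: 130 mm deep (its x), 230 mm wide (its y), 35 mm high; origin at the centre of its underside, 20 mm above the work surface (the aluminium shelf is 20 mm high). Its three buttons stand in a row 30 mm before its centre line (x = -0.030), at y = -0.065, 0 and 0.065 in any order, all 9 mm proud. Two thin black aerials are folded along its rear edge. It stands on the left or on the right.
- tray: the coral hard-silicone key tray, fixed to the shelf: 120 mm (its x) x 230 mm (its y), walls 14 mm high and 5 mm thick, inner floor 5 mm above its underside; origin at the centre of its underside, 20 mm above the work surface. The three tags lie in it in a row along its y. It stands beside the router.
- stapler: steel stapler with a sprung arm, 38 x 145 x 45 mm, loose, in the row at the back of the shelf; origin at the centre of its underside, long side along its y.
- tape_dispenser: black tape dispenser, 55 x 135 x 84 mm, loose, in the row at the back; origin at the centre of its underside.
- cup: white ceramic cup, 76 mm across, 95 mm high, with two pencils that reach 180 mm above its underside; loose, in the row at the back; origin at the centre of its underside.
- charger: white charger block, 48 x 48 x 28 mm, loose at one end of the shelf; origin at the centre of its underside.
- staple_box: small cardboard box of staples, 40 x 70 x 22 mm, loose at the other end of the shelf; origin at the centre of its underside.
Mind the look-alikes: they are no part of the job. Leave any red look-alike of the tag_round alone.

How it is judged:
On the way, in this order (a step that is already met when the one before it is completed fails the run):
1. the router's round button is held in (value of joint router_round above 0.0038 m), for 0.5 s.
2. the router's round button has sprung back (value of joint router_round below 0.001 m), for 0.1 s.
3. the round tag's button is held in, with the router's let go (value of joint tag_round_button above 0.003 m and value of joint router_round below 0.001 m), for 0.5 s.
At the end, for the whole second after the job is handed in: Both round buttons are out again (less than 1 mm in), the round tag lies flat and at rest within 10 mm of where it was, the other tags are within 8 mm and the other loose things within 10 mm of where they were (value of joint each of router_round, tag_round_button below 0.001 m and distance of each of tag_round, stapler, tape_dispenser, cup, charger, staple_box from where it was at the start of the episode below 0.01 m and angle between tag_round's own z axis and vertical below 0.1 rad and linear speed of tag_round below 0.01 m/s and distance of each of tag_square, tag_long from where it was at the start of the episode below 0.008 m); the robot touches nothing.
It fails at once if another button of the router, or the button of another tag, is pressed (over 1.5 mm) (value of joint any of router_square, router_bar, tag_square_button, tag_long_button above 0.0015 m).
It fails at once if the round tag is lifted, carried or pushed away (over 15 mm) (distance of tag_round from where it was at the start of the episode above 0.015 m).
It fails at once if another tag is moved (over 8 mm) (distance of any of tag_square, tag_long from where it was at the start of the episode above 0.008 m).
It fails at once if something else on the shelf is moved (over 10 mm) (distance of any of stapler, tape_dispenser, cup, charger, staple_box from where it was at the start of the episode above 0.01 m).
It fails at once if the robot presses harder than 25 N (contact force between the arm and router above 25 N or contact force between the arm and tag_round above 25 N or contact force between the arm and tray above 25 N or contact force between any of the arm, the fingers and anything else above 25 N).
It also fails if it takes over 48 s, if anything falls off the work surface, if the arm or the gripper's body presses on something with over 40 N, if the wrist force passes 120 N, or if a joint passes its speed limit or range.

## Robot

A 7-joint arm with a two-finger parallel gripper is mounted at the origin on the work surface. World frame = base frame: x ahead of the robot, y to its left, z up, the work surface at z = 0. Lengths are in m, angles in rad, forces in N, time in s.
With the tool pointing down it reaches from about 0.425 to 0.925 m from the base axis. Payload 6.8 kg.
Tool frame: the origin (TCP) lies on the centre line of the jaws, within the pads' length; the fingertips stand 25 mm ahead of it and the grasp point (between the pads) lies 6 mm ahead of it; z points along the fingers, y is the direction in which the jaws open and shut (so a half turn about z gives the same grasp; the last joint's range is limited). The gripper opens to 85 mm and grips with 20 to 120 N. Pads are 22 mm wide; open, the fingers measure 114 mm over their backs; the gripper's body (76 mm by 85 mm) begins 54 mm behind the grasp point. The pads swing forward as they close: fully open they stand 13 mm farther back than shut.
Start: joints at [-1.391, 0.477, 0.022, 1.555, -0.011, 1.109, -0.083], TCP at [0.192, 0.647, 0.256] pointing down, gripper open.
Joint ranges: [-2.96, 2.96], [-0.34, 2.1], [-1.41, 1.46], [0.24, 2.44], [-1.37, 4.51], [0.17, 1.92], [-2.96, 2.96]. Speed limits (rad/s): [2.39, 2.39, 3.14, 3.14, 3.14, 3.14, 3.14].

## Interface

Orientations are given as a unit quaternion [w, x, y, z].
In Python, from station import status, cams, order, models gives the robot as it stands.
- The arm moves only by the tool move_arm, never from a script. Its argument "steps" is one flat list of numbers, 7 for each row, row after row: the gripper's target within -1 to 1 (fully open at 1, half-way at 0, shut at -1), then the shift along the world's x, y, z in cm, then the turn, a rotation vector about the world's x, y, z in degrees. A call has 1 to 8 rows; each row shifts and turns the commanded pose from where the row before left it; what a row does not reach is not made up. A row lasts 1/10 s, in which the tool goes at most 50 mm and 8.59 degrees, less where a joint would pass 70% of its speed; a pose out of reach is approached as far as the arm can. A call with a gripper value outside its range is refused whole. The fingers move at their own pace and stop on an object; "newtons" is the grip in N (left out, the last holds). Time passes only in rows, so rows that do not move let the fingers close. It gives the time, the measured TCP pose, the force and the opening at its end, in the units of the state.
- status.get_obs(): the state, without advancing time (a new reading comes with each control period).
- cams.read_camera(name): name is "side" or "top"; returns a dict with "pixels" (480x640x3 uint8, red, green, blue), "mtx" (3x3 intrinsics, pixels), "T" (4x4, takes a point from camera to world coordinates). Camera axes: x right, y down, z forward; pixel columns grow to the right and rows downward; lengths in m; the calibration is good to about 2 mm. A picture is of the moment at which its call begins. There is no depth.
- order.hand_in(): hands the job in, once; it reports no verdict.
Trained networks look in the newest picture that a camera, given by its name, has taken for a name from the list of things; names that differ only in an ending like _2 or _b are one class to them, and where a whole thing is asked for, a point or a joint stands for the part that bears it (a point fixed in the world has none). Each returns a list of dicts, best first, with "score" (0 to 1); they miss things now and then, are a little off and sometimes report something else, mostly with a low value. They report only what shows in the picture. A call takes as long as a camera call. They do not tell look-alikes from the thing itself.
- models.silhouettes(camera, query): "region" (480x640 bool, what is visible of it) and "box" ([centre column, centre row, width, height] in pixels, round what is visible of it).
- models.place_of(camera, query): "position" ([row, column] in pixels: a listed point, or the origin of a listed thing).
The state is a dict: "t": time; "q": joint angles; "joint_vel": joint speeds; "joint_torque": joint torques, N m; "eef_pos": TCP position; "tool_rot": TCP orientation; "contact_force": force on the tool from outside, world axes, zero at the start; "torque": the same for the moment, N m; "gripper_width": opening from 0.0 (shut) to 1.0 (fully open).
Only numpy, scipy, OpenCV 4.12 (cv2) and the standard library are available. Lean on these libraries where they do the work, as an engineer would, in place of code of your own. Each camera call takes 0.05 s, during which the arm holds its last target.

## Working session

There is one attempt and no reset: what is moved stays moved. The work goes in short steps, Python scripts to look and compute and a tool call to move; the robot and the scene stay as the last step left them, time stands still between calls to the robot, and variables do not carry over. Pictures are saved under pics/ and viewed, and the job is handed in when it is done.

Besides the shell and the picture viewer there is one more tool, called by a JSON object that holds its "method" and its "body". move_arm: Moves the arm, as the interface text tells. Its arguments: {"type":"object","properties":{"steps":{"type":"array"},"newtons":{"type":"number"}},"required":["steps"]}

```bash
mkdir -p pics
cat > h.py <<'E'
import numpy as np,cv2
from station import status,cams,order,models
def px2w(c,row,col,z):
    K=np.array(c['mtx']);T=np.array(c['T'])
    d=T[:3,:3]@np.linalg.solve(K,[col,row,1.]);o=T[:3,3]
    return o+d*(z-o[2])/d[2]
def w2px(c,p):
    T=np.array(c['T']);q=T[:3,:3].T@(np.array(p)-T[:3,3]);u=np.array(c['mtx'])@q;return (u[:2]/u[2])[::-1]
def save(c,n):cv2.imwrite('pics/'+n,c['pixels'][:,:,::-1])
E
python3 - <<'E'
from h import *
for n in('top','side'):
    c=cams.read_camera(n);save(c,n+'0.png');print(n,np.round(c['T'],3).tolist())
    for q,z in(('router_round_top',.064),('tag_round_top',.046),('tag_square',.025),('tag_long',.025),('router',.02),('tray',.02)):
        for r in models.place_of(n,q)[:4]:
            print(q,round(r['score'],2),np.round(r['position'],1),np.round(px2w(c,*r['position'],z),4))
print(status.get_obs())
E
```

```text
top [[0.027, -0.995, 0.099, 0.443], [-1.0, -0.027, -0.003, 0.004], [0.006, -0.099, -0.995, 1.125], [0.0, 0.0, 0.0, 1.0]]
router_round_top 0.69 [270.3 361.6] [ 0.4855 -0.0774  0.064 ]
tag_round_top 0.61 [344.6 174.1] [0.3218 0.3067 0.046 ]
tag_round_top 0.53 [238.7 225.4] [0.5451 0.2107 0.046 ]
tag_round_top 0.47 [338.2 217.1] [0.3373 0.2184 0.046 ]
tag_square 0.56 [239.8 288.2] [0.5485 0.0793 0.025 ]
tag_long 0.57 [235.1 263.7] [0.5572 0.1325 0.025 ]
tag_long 0.54 [149.6 317.8] [0.7493 0.0211 0.025 ]
router 0.85 [254.3 386.7] [ 0.5233 -0.1345  0.02  ]
tray 0.6 [240.4 260.4] [0.546  0.1398 0.02  ]
side [[0.837, -0.327, 0.44, 0.034], [-0.548, -0.484, 0.683, -0.783], [-0.01, -0.812, -0.584, 0.765], [0.0, 0.0, 0.0, 1.0]]
router_round_top 0.63 [277.4 324.8] [ 0.4816 -0.0805  0.064 ]
tag_round_top 0.63 [279.  324.7] [ 0.4897 -0.0673  0.046 ]
tag_round_top 0.61 [236.7 199.2] [0.3052 0.268  0.046 ]
tag_round_top 0.57 [220.1 287.2] [0.5416 0.2065 0.046 ]
tag_round_top 0.45 [276.  235.3] [0.3177 0.0617 0.046 ]
tag_square 0.48 [244.8 317.6] [0.5645 0.0831 0.025 ]
tag_long 0.55 [231.6 305.1] [0.
[... 188 characters left out ...]
[-1.39111823,  0.47699337,  0.02237296,  1.55540324, -0.0115    ,
        1.10928367, -0.08309587]), 'joint_vel': array([-7.86704975e-04,  1.28463691e-03, -1.51795646e-04,  7.62098612e-04,
       -1.27189225e-04, -1.38788098e-03,  1.43007115e-05]), 'joint_torque': array([ 6.31522325e-04, -5.96161079e+01,  1.60640325e+00, -2.81488216e+01,
        1.25503773e-02,  1.51228152e-03,  6.92419306e-06]), 'eef_pos': array([0.19156323, 0.64726635, 0.25631046]), 'tool_rot': array([-1.17669290e-05,  1.43389578e-01,  9.89666322e-01,  2.10974567e-05]), 'contact_force': array([0.10365534, 0.04405591, 0.10125933]), 'torque': array([-0.01887437,  0.02754854, -0.01232923]), 'gripper_width': 1.005046598185175}
```

View pics/top0.png

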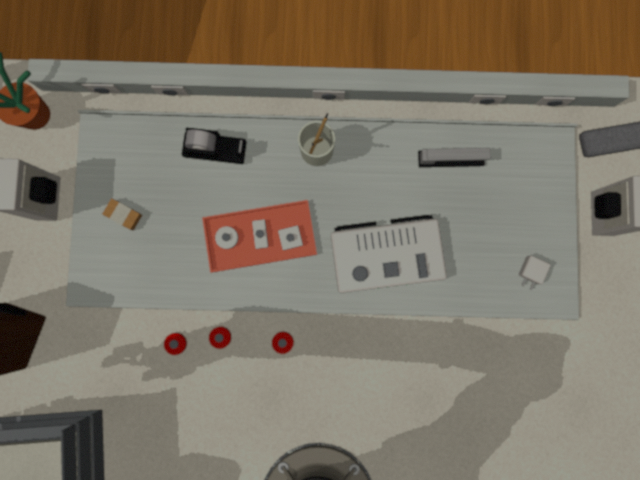

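View pics/side0.png

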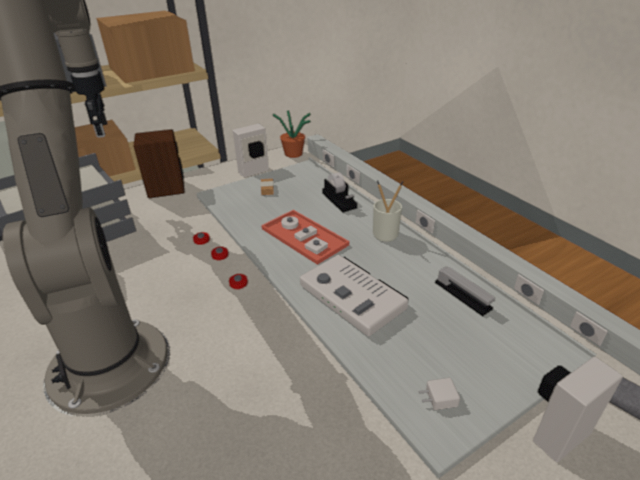

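Run:
```python
import cv2
a=cv2.imread('pics/top0.png')[195:305,190:460];cv2.imwrite('pics/crop0.png',cv2.resize(a,None,fx=2.9,fy=2.9,interpolation=cv2.INTER_CUBIC))
a=cv2.imread('pics/side0.png')[185:345,240:440];cv2.imwrite('pics/crops0.png',cv2.resize(a,None,fx=3.7,fy=3.7,interpolation=cv2.INTER_CUBIC))
```

```text
(no output)
```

View pics/crop0.png

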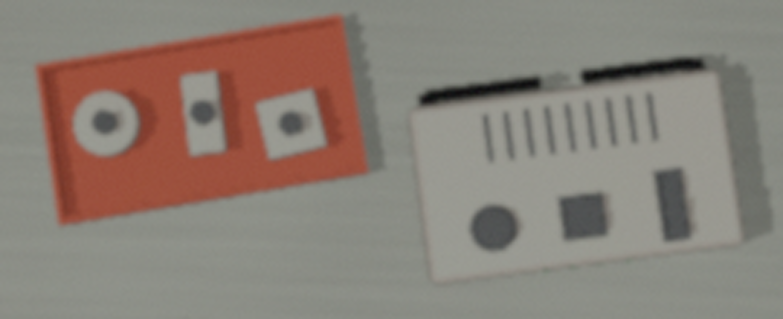

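View pics/crops0.png

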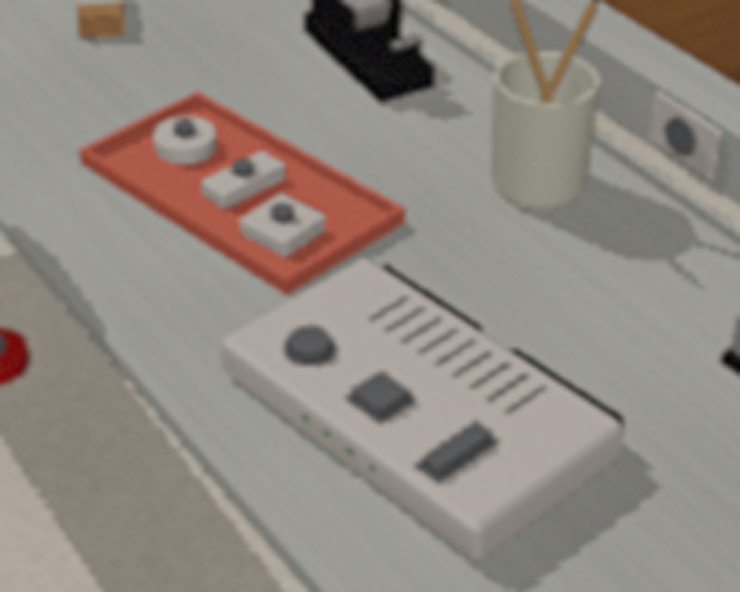

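The top view shows the router at right-centre, with its round button at about (col 361, row 273), the square one at 391,269 and the bar at 422,264. The coral tray is to its left, with the round tag's button at about (226,237), the oblong tag at 260,233 and the square one at 290,237.

Candidates:
- **Router round button:** the left cap at 361,273, with the square and bar caps as decoys.
- **Round tag:** the white disc at 226,237. The look-alikes are the red discs at 175,344, 220,338 and 283,342, which lie off the shelf.

The close crops confirm the white disc and the round cap. Next I refine both positions by segmentation and triangulation.

Run:
```python
from h import *
T={}
for n,seeds in(('top',{'router':(273,361),'tag':(237,226.5),'long':(233,260),'sq':(237,290),'rsq':(269,391)}),('side',{'router':(278,324),'tag':(219,290),'long':(230,305.5),'sq':(242.5,316.5),'rsq':(291.5,343)})):
    c=cams.read_camera(n);g=cv2.cvtColor(c['pixels'],cv2.COLOR_RGB2GRAY)
    for k,(r,co) in seeds.items():
        R=11 if k in('router','rsq') else 6
        r0,c0=int(r)-R,int(co)-R
        w=g[r0:r0+2*R+1,c0:c0+2*R+1].astype(float)
        hi,lo=np.percentile(w,85),w.min();wt=np.clip((hi-w)/(hi-lo)-.3,0,.6)
        _,lab=cv2.connectedComponents((wt>0).astype(np.uint8));m=lab==lab[R,R];wt=wt*m
        yy,xx=np.mgrid[r0:r0+2*R+1,c0:c0+2*R+1]
        p=((wt*yy).sum()/wt.sum(),(wt*xx).sum()/wt.sum())
        z=.062 if k in('router','rsq') else .0445
        T.setdefault(k,[]).append((c,p));print(n,k,np.round(p,1),int(m.sum()),np.round(px2w(c,*p,z),4))
for k,v in T.items():
    P=[np.array(c['mtx'])@np.linalg.inv(c['T'])[:3] for c,_ in v]
    X=cv2.triangulatePoints(P[0],P[1],np.array([v[0][1][::-1]]).T,np.array([v[1][1][::-1]]).T);print(k,np.round((X[:3]/X[3]).ravel(),4))
```

```text
top router [273.1 360.1] 229 [ 0.4797 -0.0746  0.062 ]
top tag [236.6 226. ] 75 [0.5497 0.2099 0.0445]
top long [232.8 260.9] 87 [0.5599 0.1365 0.0445]
top sq [237.  290.2] 75 [0.5526 0.0739 0.0445]
top rsq [269.1 390.9] 263 [ 0.4897 -0.1384  0.062 ]
side router [278.6 323.5] 131 [ 0.478  -0.0803  0.062 ]
side tag [216.2 289.8] 85 [0.5589 0.2223 0.0445]
side long [228.3 304.3] 109 [0.5614 0.1462 0.0445]
side sq [242.4 316.1] 39 [0.5528 0.0716 0.0445]
side rsq [292.4 342.7] 169 [ 0.4879 -0.1443  0.062 ]
router [ 0.4804 -0.0752  0.0572]
tag [0.5495 0.2073 0.0557]
long [0.5578 0.1363 0.0516]
sq [0.5533 0.0737 0.0429]
rsq [ 0.4905 -0.1394  0.0569]
```

{"method": "move_arm", "body": {"steps": [-1, 1.4, -3.6, 0, 0, 0, 0, -1, 1.4, -3.6, 0, 0, 0, 0, -1, 1.4, -3.6, 0, 0, 0, 0, -1, 1.4, -3.6, 0, 0, 0, 0, -1, 1.4, -3.6, 0, 0, 0, 0, -1, 1.4, -3.6, 0, 0, 0, 0, -1, 1.4, -3.6, 0, 0, 0, 0, -1, 1.4, -3.6, 0, 0, 0, 0], "newtons": 20}}

```text
t: 1.6
eef_pos: [0.3041, 0.3578, 0.2566]
tool_rot: [0.0, 0.143, 0.99, 0.0]
contact_force: [0.3, -0.2, -0.7]
gripper_width: -0.0
```

Run:
```python
from h import *
c=cams.read_camera('side')
for p in((219.6,289.7),(218.5,289.7)):print(px2w(c,*p,.046))
print(w2px(c,[.5497,.2099,.046]),w2px(c,[.479,-.076,.064]))
print(status.get_obs()['q'])
```

```text
[0.54874403 0.20475488 0.046     ]
[0.55157578 0.2097428  0.046     ]
[218.67691894 289.0961654 ] [276.7622442  322.81595911]
[-1.09124172  0.13020029  0.11304052  2.04082209 -0.01501338  0.9741425
  0.30529257]
```

{"method": "move_arm", "body": {"steps": [-1, 2.2, -3.6, 0, 0, 0, 0, -1, 2.2, -3.6, 0, 0, 0, 0, -1, 2.2, -3.6, 0, 0, 0, 0, -1, 2.2, -3.6, 0, 0, 0, 0, -1, 2.2, -3.6, 0, 0, 0, 0, -1, 2.2, -3.6, 0, 0, 0, 0, -1, 2.2, -3.6, 0, 0, 0, 0, -1, 2.2, -3.6, 0, 0, 0, 0]}}

```text
t: 2.45
eef_pos: [0.4804, 0.0699, 0.2567]
tool_rot: [0.0, 0.143, 0.99, 0.0]
contact_force: [0.6, 0.2, -0.6]
gripper_width: -0.0
```

Run:
```python
from h import *
print(status.get_obs())
```

```text
{'t': 2.45, 'q': array([-0.63283122,  0.16231722,  0.40552581,  2.01828669, -0.07753032,
        0.97433948,  1.09467356]), 'joint_vel': array([ 0.62231195,  0.29894936,  0.33982094, -0.30213449, -0.19134471,
        0.04397686,  1.04696063]), 'joint_torque': array([ -3.11391033, -36.56972766,   2.10531525, -24.15726185,
         0.39034666,   0.11244121,  -1.39743481]), 'eef_pos': array([0.4804388 , 0.06992838, 0.25670185]), 'tool_rot': array([4.08745468e-04, 1.43298880e-01, 9.89679317e-01, 3.36565552e-04]), 'contact_force': array([ 0.64413919,  0.19738237, -0.64318946]), 'torque': array([ 0.05450242, -0.02030487, -0.02236166]), 'gripper_width': -0.0003686534556096632}
```

{"method": "move_arm", "body": {"steps": [-1, 0, -3.6, 0, 0, 0, 0, -1, 0, -3.6, 0, 0, 0, 0, -1, 0, -3.6, 0, 0, 0, 0, -1, 0, -3.5, 0, 0, 0, 0, -1, 0, 0, -3, 0, 0, 0, -1, 0, 0, -4, 0, 0, 0, -1, 0, 0, -4, 0, 0, 0, -1, 0, 0, -2, 0, 0, 0]}}

```text
t: 3.25
eef_pos: [0.4782, -0.0715, 0.1237]
tool_rot: [-0.002, 0.143, 0.99, -0.0]
contact_force: [-0.4, -0.5, 0.0]
gripper_width: 0.001
```

{"method": "move_arm", "body": {"steps": [-1, 0, 0, 0, 0, 0, 0, -1, 0, 0, 0, 0, 0, 0]}}

```text
t: 3.45
eef_pos: [0.48, -0.0718, 0.1268]
tool_rot: [0.0, 0.143, 0.99, -0.0]
contact_force: [-0.3, 0.3, 0.9]
gripper_width: -0.003
```

Run:
```python
from h import *
for n in('top','side'):
    c=cams.read_camera(n);print(n,w2px(c,[.480,-.0765,.064]))
    r,co=map(int,w2px(c,[.48,-.0765,.064]));a=c['pixels'][r-70:r+50,co-80:co+80,::-1]
    cv2.imwrite(f'pics/r_{n}.png',cv2.resize(a,None,fx=4,fy=4,interpolation=cv2.INTER_CUBIC))
o=status.get_obs();print(o['eef_pos'],o['q'],o['contact_force'],o['t'])
```

```text
top [272.92565533 361.09260236]
side [276.72258349 323.29337739]
[ 0.48079326 -0.07179417  0.12772043] [-0.34829338  0.37181548  0.44687628  2.13781495 -0.25334332  0.6787609
  1.55307132] [-0.33631956 -0.45398862 -0.0116724 ] 3.55
```

View pics/r_side.png

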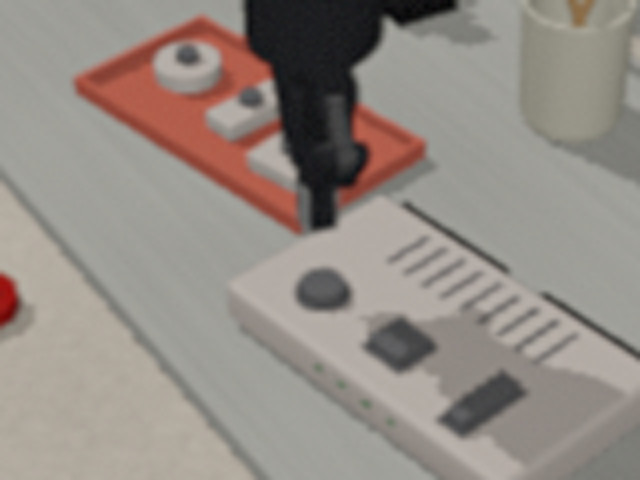

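View pics/r_top.png

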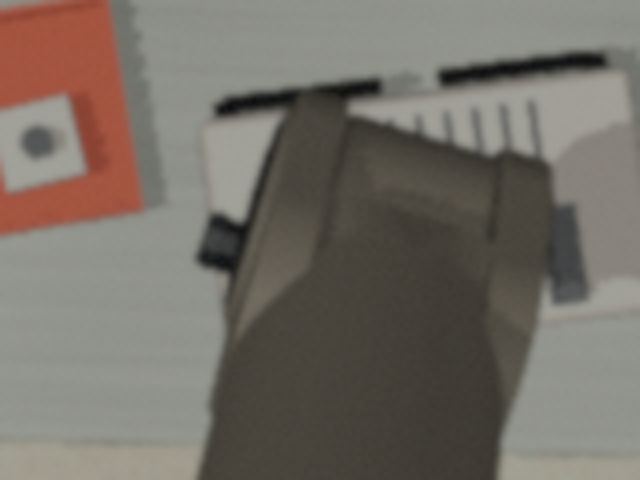

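The side view shows the closed fingertips right above the round button (cap at crop 322,290, tips at 320,222). I'll correct y by −5 mm and come down slowly.

{"method": "move_arm", "body": {"steps": [-1, 0, -0.4, -1, 0, 0, 0, -1, 0, 0, -1, 0, 0, 0, -1, 0, 0, -1, 0, 0, 0, -1, 0, 0, -0.2, 0, 0, 0, -1, 0, 0, 0, 0, 0, 0, -1, 0, 0, 0, 0, 0, 0]}}

```text
t: 4.15
eef_pos: [0.4797, -0.0758, 0.0943]
tool_rot: [-0.0, 0.143, 0.99, -0.0]
contact_force: [-0.1, -0.1, -0.1]
gripper_width: 0.001
```

{"method": "move_arm", "body": {"steps": [-1, 0, 0, -0.2, 0, 0, 0, -1, 0, 0, -0.2, 0, 0, 0, -1, 0, 0, -0.1, 0, 0, 0, -1, 0, 0, -0.1, 0, 0, 0, -1, 0, 0, 0, 0, 0, 0, -1, 0, 0, 0, 0, 0, 0]}}

```text
t: 4.75
eef_pos: [0.4796, -0.0757, 0.0884]
tool_rot: [0.0, 0.143, 0.99, 0.0]
contact_force: [0.0, 0.1, 1.5]
gripper_width: -0.002
```

{"method": "move_arm", "body": {"steps": [-1, 0, 0, -0.1, 0, 0, 0, -1, 0, 0, -0.1, 0, 0, 0, -1, 0, 0, -0.1, 0, 0, 0, -1, 0, 0, -0.05, 0, 0, 0, -1, 0, 0, 0, 0, 0, 0]}}

```text
t: 5.25
eef_pos: [0.4796, -0.0757, 0.0848]
tool_rot: [-0.0, 0.143, 0.99, 0.0]
contact_force: [-0.8, 0.6, 3.2]
gripper_width: -0.003
```

{"method": "move_arm", "body": {"steps": [-1, 0, 0, -0.05, 0, 0, 0, -1, 0, 0, -0.05, 0, 0, 0, -1, 0, 0, 0, 0, 0, 0, -1, 0, 0, 0, 0, 0, 0]}}

```text
t: 5.65
eef_pos: [0.4796, -0.0757, 0.084]
tool_rot: [0.0, 0.143, 0.99, 0.0]
contact_force: [-1.4, 1.6, 7.2]
gripper_width: 0.0
```

Force has risen past the 4.2 N end stop to 7.2 N, so the button is fully in. I'll hold it.

{"method": "move_arm", "body": {"steps": [-1, 0, 0, 0, 0, 0, 0, -1, 0, 0, 0, 0, 0, 0, -1, 0, 0, 0, 0, 0, 0, -1, 0, 0, 0, 0, 0, 0, -1, 0, 0, 0, 0, 0, 0, -1, 0, 0, 0, 0, 0, 0, -1, 0, 0, 0, 0, 0, 0, -1, 0, 0, 0, 0, 0, 0]}}

```text
t: 6.45
eef_pos: [0.4796, -0.0757, 0.084]
tool_rot: [0.0, 0.143, 0.99, 0.0]
contact_force: [-1.9, 0.3, 6.5]
gripper_width: -0.0
```

{"method": "move_arm", "body": {"steps": [-1, 0, 0, 0, 0, 0, 0, -1, 0, 0, 0, 0, 0, 0, -1, 0, 0, 0.3, 0, 0, 0, -1, 0, 0, 0.5, 0, 0, 0, -1, 0, 0, 1, 0, 0, 0, -1, 0, 0, 2, 0, 0, 0, -1, 0, 0, 2, 0, 0, 0, -1, 0, 0, 0, 0, 0, 0]}}

```text
t: 7.25
eef_pos: [0.4812, -0.0761, 0.1443]
tool_rot: [0.002, 0.144, 0.99, 0.0]
contact_force: [0.6, -0.0, -0.3]
gripper_width: 0.002
```

{"method": "move_arm", "body": {"steps": [-1, 1, 3.5, 0, 0, 0, 0, -1, 1, 4, 0, 0, 0, 0, -1, 1, 4, 0, 0, 0, 0, -1, 1, 4, 0, 0, 0, 0, -1, 1, 4, 0, 0, 0, 0, -1, 1, 4, 0, 0, 0, 0, -1, 1, 3, 0, 0, 0, 0, -1, 0, 2, 0, 0, 0, 0]}}

```text
t: 8.05
eef_pos: [0.5501, 0.2124, 0.1413]
tool_rot: [0.0, 0.142, 0.99, 0.0]
contact_force: [0.3, -0.2, -0.8]
gripper_width: 0.003
```

{"method": "move_arm", "body": {"steps": [-1, 0, 0, 0, 0, 0, 0, -1, 0, 0, -1, 0, 0, 0, -1, 0, 0, -1.5, 0, 0, 0, -1, 0, 0, -1, 0, 0, 0, -1, 0, 0, -0.5, 0, 0, 0, -1, 0, 0, 0, 0, 0, 0]}}

```text
t: 8.65
eef_pos: [0.549, 0.2082, 0.1006]
tool_rot: [-0.001, 0.144, 0.99, -0.001]
contact_force: [-0.1, -0.2, -0.5]
gripper_width: -0.002
```

Run:
```python
from h import *
o=status.get_obs();print(o['eef_pos'],o['q'],o['contact_force'],o['t'])
for n in('top','side'):
    c=cams.read_camera(n);print(n,w2px(c,[.550,.2085,.046]), w2px(c,o['eef_pos']-[0,0,.025]))
    r,co=map(int,w2px(c,[.55,.2085,.046]));a=c['pixels'][r-60:r+60,co-80:co+80,::-1]
    cv2.imwrite(f'pics/t_{n}.png',cv2.resize(a,None,fx=4,fy=4,interpolation=cv2.INTER_CUBIC))
```

```text
[0.54898456 0.20823703 0.1005965 ] [-0.7509167   0.55138226  0.37344033  1.91232119 -0.2893862   0.7325247
  1.07143288] [-0.12430497 -0.15084649 -0.49270111] 8.65
top [236.43543997 226.56405456] [235.43702303 224.00581385]
side [218.86714853 289.43242382] [210.11946357 288.56639501]
```

View pics/t_side.png

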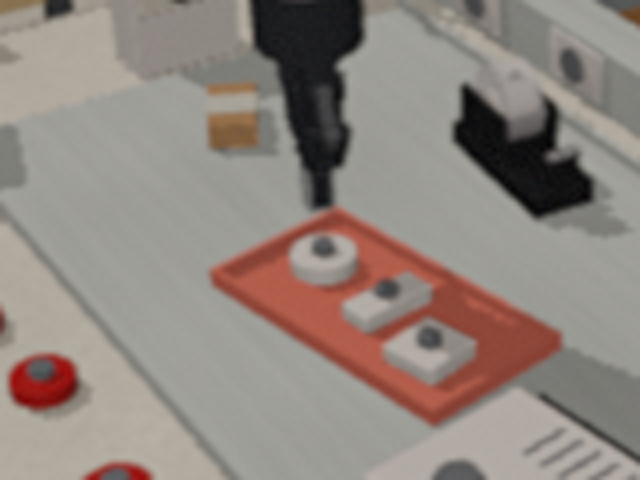

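View pics/t_top.png

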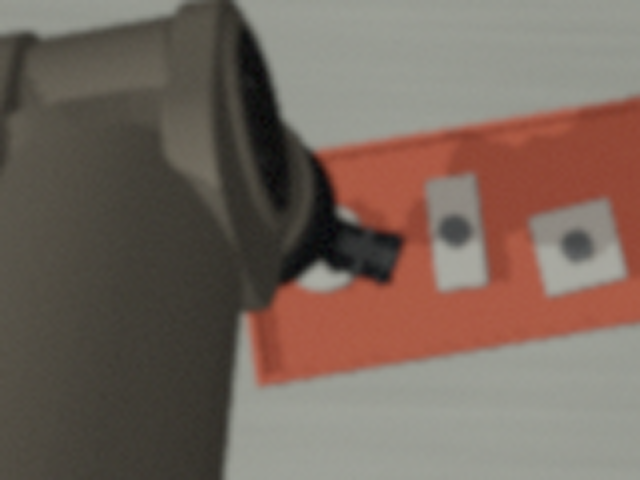

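The side view shows the tips at crop 320,205, directly above the round tag's button at 322,246. The oblong tag's button at 388,290 is well clear. I'll descend.

{"method": "move_arm", "body": {"steps": [-1, 0, 0, -0.8, 0, 0, 0, -1, 0, 0, -0.8, 0, 0, 0, -1, 0, 0, -0.6, 0, 0, 0, -1, 0, 0, -0.3, 0, 0, 0, -1, 0, 0, 0, 0, 0, 0, -1, 0, 0, 0, 0, 0, 0]}}

```text
t: 9.35
eef_pos: [0.5497, 0.2093, 0.0768]
tool_rot: [0.0, 0.143, 0.99, -0.0]
contact_force: [0.2, 0.5, -0.8]
gripper_width: -0.002
```

{"method": "move_arm", "body": {"steps": [-1, 0, 0, -0.2, 0, 0, 0, -1, 0, 0, -0.2, 0, 0, 0, -1, 0, 0, -0.1, 0, 0, 0, -1, 0, 0, -0.1, 0, 0, 0, -1, 0, 0, 0, 0, 0, 0, -1, 0, 0, 0, 0, 0, 0]}}

```text
t: 9.95
eef_pos: [0.5496, 0.2093, 0.0709]
tool_rot: [-0.0, 0.143, 0.99, 0.0]
contact_force: [-0.3, 0.9, 0.7]
gripper_width: -0.0
```

{"method": "move_arm", "body": {"steps": [-1, 0, 0, -0.1, 0, 0, 0, -1, 0, 0, -0.1, 0, 0, 0, -1, 0, 0, -0.1, 0, 0, 0, -1, 0, 0, 0, 0, 0, 0, -1, 0, 0, 0, 0, 0, 0]}}

```text
t: 10.45
eef_pos: [0.5496, 0.2093, 0.0679]
tool_rot: [0.0, 0.143, 0.99, 0.0]
contact_force: [-0.9, -0.5, 2.5]
gripper_width: 0.001
```

{"method": "move_arm", "body": {"steps": [-1, 0, 0, -0.05, 0, 0, 0, -1, 0, 0, -0.05, 0, 0, 0, -1, 0, 0, 0, 0, 0, 0, -1, 0, 0, 0, 0, 0, 0]}}

```text
t: 10.85
eef_pos: [0.5496, 0.2093, 0.0671]
tool_rot: [-0.0, 0.143, 0.99, 0.0]
contact_force: [-1.8, -0.2, 5.5]
gripper_width: 0.002
```

Run:
```python
from h import *
o=status.get_obs();print(o['eef_pos'],o['contact_force'],o['t'])
for n in('side',):
    c=cams.read_camera(n)
    r,co=map(int,w2px(c,[.55,.2085,.046]));a=c['pixels'][r-40:r+40,co-50:co+50,::-1]
    cv2.imwrite(f'pics/p_{n}.png',cv2.resize(a,None,fx=6,fy=6,interpolation=cv2.INTER_CUBIC))
```

```text
[0.54963532 0.20928732 0.06708436] [-1.75017186 -0.2074629   5.54586761] 10.85
```

View pics/p_side.png

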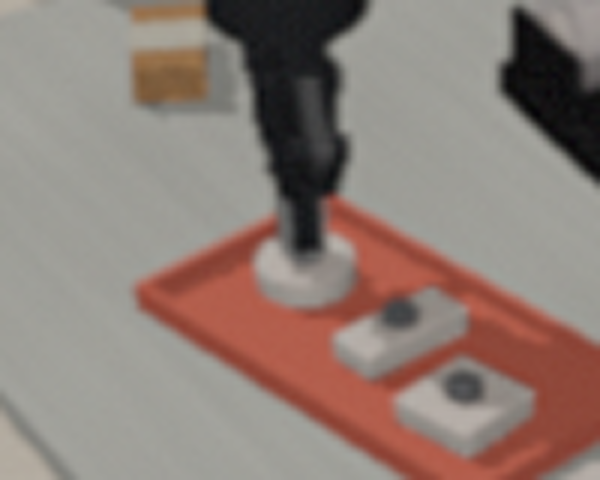

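The tips (305,255) cover the round tag's button, the tag lies flat, and the force is 5.5 N, past the 3 N stop. I'll hold, then withdraw.

{"method": "move_arm", "body": {"steps": [-1, 0, 0, -0.03, 0, 0, 0, -1, 0, 0, 0, 0, 0, 0, -1, 0, 0, 0, 0, 0, 0, -1, 0, 0, 0, 0, 0, 0, -1, 0, 0, 0, 0, 0, 0, -1, 0, 0, 0, 0, 0, 0, -1, 0, 0, 0, 0, 0, 0, -1, 0, 0, 0, 0, 0, 0]}}

```text
t: 11.7
eef_pos: [0.5497, 0.2093, 0.067]
tool_rot: [0.0, 0.143, 0.99, 0.0]
contact_force: [-3.2, -1.2, 7.5]
gripper_width: -0.001
```

{"method": "move_arm", "body": {"steps": [-1, 0, 0, 0, 0, 0, 0, -1, 0, 0, 0, 0, 0, 0, -1, 0, 0, 0.3, 0, 0, 0, -1, 0, 0, 0.5, 0, 0, 0, -1, 0, 0, 1, 0, 0, 0, -1, 0, 0, 2, 0, 0, 0, -1, 0, 0, 3, 0, 0, 0, -1, 0, 0, 3, 0, 0, 0]}}

```text
t: 12.5
eef_pos: [0.5493, 0.209, 0.1657]
tool_rot: [-0.0, 0.144, 0.99, -0.0]
contact_force: [-0.0, -0.4, 0.8]
gripper_width: -0.002
```

{"method": "move_arm", "body": {"steps": [-1, 0, 0, 3, 0, 0, 0, -1, 0, 0, 2, 0, 0, 0, -1, -2, 3, 0, 0, 0, 0, -1, -2, 3, 0, 0, 0, 0, -1, -2, 3, 0, 0, 0, 0, -1, -2, 3, 0, 0, 0, 0, -1, 0, 0, 0, 0, 0, 0, -1, 0, 0, 0, 0, 0, 0]}}

```text
t: 13.3
eef_pos: [0.4691, 0.3299, 0.2149]
tool_rot: [0.0, 0.142, 0.99, 0.0]
contact_force: [0.9, -0.1, -0.2]
gripper_width: -0.0
```

Run:
```python
from h import *
o=status.get_obs();print(o['eef_pos'],o['contact_force'],o['t'])
old=cv2.imread('pics/top0.png')
for n in('top','side'):
    c=cams.read_camera(n);save(c,f'end_{n}.png')
    for q in('tag_square','tag_long','router_round_top','tag_round_top'):print(n,q,[np.round(r['position'],1).tolist() for r in models.place_of(n,q)[:3]])
```

```text
[0.46906824 0.32990663 0.21488977] [ 0.85819688 -0.06919118 -0.23762145] 13.3
top tag_square [[238.4, 288.7]]
top tag_long [[235.9, 260.9]]
top router_round_top [[273.0, 361.6], [215.3, 124.6]]
top tag_round_top [[342.8, 173.6], [343.9, 282.4], [335.1, 215.1]]
side tag_square [[245.9, 315.5]]
side tag_long [[232.4, 309.3]]
side router_round_top [[278.0, 324.3], [233.8, 304.4]]
side tag_round_top [[218.5, 288.2], [250.5, 220.5], [275.4, 233.3]]
```

View pics/end_side.png

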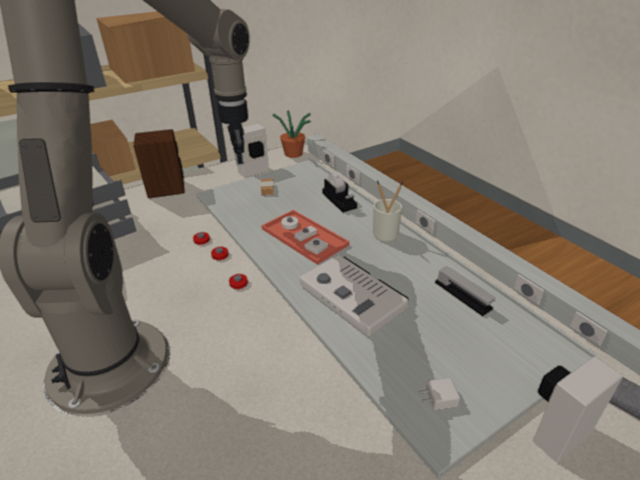

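View pics/end_top.png

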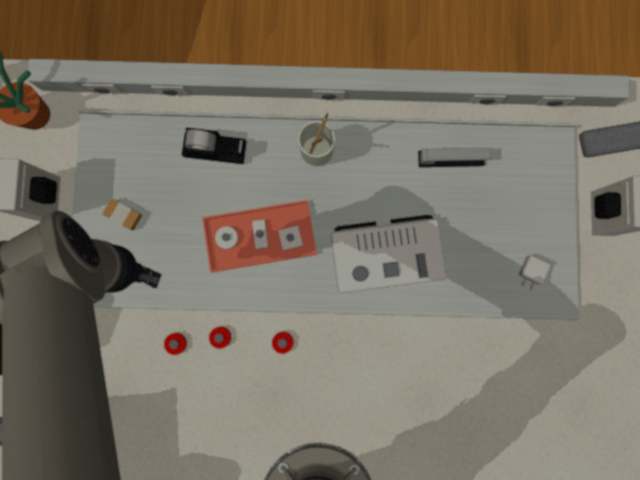

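Both views show everything where it started: round tag at top (226,237), oblong tag at 260,234, square tag at 290,237, and the back row unchanged. The arm is clear of everything, so I'm handing in.

```bash
python3 -c "
from station import order;print(order.hand_in())"
```

```text
the job is handed in; nothing more can be done
None
```

I pressed both round buttons in order with the closed fingertips, withdrew the arm and handed the job in at about 13 s; it gave no verdict.

- **Router button:** it was held in for about 1 s at 6.5–7.2 N, past its 4.2 N end stop. I then lifted clear, so it could spring back before I touched the tag.
- **Tag button:** it was held in for about 1 s at 5.5–7.5 N, past its 3 N stop, with the router's button already let go. The tag lay flat in the picture taken during the press.
- **Last checks:** in the final pictures the round tag, both other tags and everything else on the shelf sit within about a pixel (2 mm) of where they started, judged by eye. The arm was clear of everything.
- **What I could not read or that disagreed:**
  - The button travel can't be read directly, so I judged "fully in" from the force rise and the tip height.
  - The network's top-view search for the round tag returned only the red look-alikes at the end, so I judged its place from the picture and the side view.
  - The network's side-view fix for the oblong tag was about 4 px off its first one. The top-view fix was about 3 px off, and the pictures show the tag unmoved.

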